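# Flip the ratchet of a lid press and pump the lid home

### The job

The lid of the tin under the hand press is standing proud, and the press's ratchet is set to raise the foot. Flip the direction tongue on the ratchet head over to its other side so that the press lowers, then swing the handle back and forth until the lid is fully home on the tin. Feel for the resistance and stop there, so that the sprung foot is never crushed; leave the ratchet set to lower, do not touch the tin or its lid yourself, and disturb nothing else.

Things in the scene. Friction and masses are not known exactly. Their poses are not given: they have to be found in the camera images.
- press: white C-frame hand press fixed to the worktop; base 200 x 150 x 14 mm, column at its +x side, overhanging arm with its top 175 mm up. Origin: on the worktop, under the vertical screw axis; +x points to the column, the handle points roughly to -x. A steel ratchet wheel lies on the arm; a radian of it, clockwise seen from above, lowers the foot 14 mm
- head (a point): point on the vertical screw axis, the pivot of handle and direction tongue, 200 mm above the worktop. The wheel under it has 16 pins (one every 0.393 rad); the engaged spring pawl on the handle drives it one way and clicks over the pins the other way, so up to 0.393 rad of each driving swing is lost before it bites
- handle (a joint): handle angle about the screw axis, rad, -0.62 to 0.62 (end stops); 0 points to the press's -x, growing clockwise seen from above (towards the press's +y). Set to lower, growing values drive the foot down, falling ones click back (about 2 N at the knob). The driving forces told under knob are felt while it moves, and fade at rest. It stays where it is left
- knob (a point): middle of the upright black grip fixed at the handle's outer end: 25 mm diameter, 208 to 252 mm above the worktop, 145 mm from the axis, nothing beside it. Driving takes about 5 N here while the foot moves freely, 8 to 9 N while the lid slides, and 2.4 N more for each 10 mm of travel once it is home: 12 N is enough, above about 16 N the foot is crushed
- selector (a joint): angle of the direction tongue relative to the handle, rad, -0.45 to 0.45 (stops), growing clockwise seen from above; at 0 it points straight away from the knob. Starts near +0.42 (raise); -0.45 is lower. Stays where it is left; 3 to 5 N at its middle turns it, a harder push at its stop turns the handle too
- tongue (a point): middle of the direction tongue, a black upright fin on the head, on the far side of the axis from the knob: 8 mm thick, 26 mm tall (202 to 228 mm above the worktop), reaching 10 to 52 mm from the axis; this point is 40 mm from the axis, 215 mm up. All steel parts below it end 200 mm above the worktop
- tin: plain metal tin 77 mm diameter, 66 mm tall, standing loose between three small lugs on the press's base, centred under the foot; origin at the centre of its underside
- lid (a joint): how far the tin's press-in lid (74 mm diameter, 3 mm flange) stands proud, m; 0 is fully home, starts at 0.005 to 0.0075. It slides under about 40 N and stays where it is left.
- foot (a joint): how far the black sprung foot of the ram (58 mm diameter) is squeezed up against its spring, m: 0 unloaded, 36 N per mm, crushed past 0.0036 (130 N). At the start the foot hangs 24 mm above the level at which it meets a fully home lid.
- tin_beans: bystander, tin 75 mm wide, 58 mm tall
- spice_d: bystander, spice jar 46 mm wide, 106 mm tall
- fish_tin: bystander, flat tin 63 x 105 x 26 mm, lying under the handle
- mug: bystander, mug 91 mm tall
- tumbler: bystander, tumbler 91 mm tall
- apple: bystander, apple
- jar_honey: bystander, jar 100 mm tall
Mind the look-alikes: they are no part of the job. What is shaped like the tin but blue or green is not meant.

How it is judged:
On the way, in this order (a step that is already met when the one before it is completed fails the run):
1. the direction tongue is flipped over to lower (value of joint selector below -0.3 rad), for 0.2 s.
2. the foot bears on the lid with the ratchet set to lower (value of joint selector below -0.3 rad and value of joint foot above 0.0005 m), for 0.05 s.
At the end, for the whole second after the job is handed in: the lid is home (less than 0.7 mm proud), the direction tongue still on its lower side (below -0.3 rad), the tin upright (within 0.05 rad) and within 6 mm of where it stood, the handle let go and at rest (value of joint lid below 0.0007 m and value of joint selector below -0.3 rad and angle between tin's own z axis and vertical below 0.05 rad and distance of tin from where it was at the start of the episode below 0.006 m and velocity of joint handle between -0.05 and 0.05 rad/s); the robot touches nothing.
It fails at once if the sprung foot is crushed (squeezed more than 3.6 mm, 130 N) (value of joint foot above 0.0036 m).
It fails at once if the robot touches the tin or its lid (contact force between any of the fingers, the arm and tin above 1 N).
It fails at once if a bystander is moved by more than 20 mm (distance of any of tin_beans, spice_d, fish_tin, mug, tumbler, apple, jar_honey from where it was at the start of the episode above 0.02 m).
It also fails if it takes over 72 s, if anything falls off the work surface, if the arm or the gripper's body presses on something with over 40 N, if the wrist force passes 120 N, or if a joint passes its speed limit or range.

### The arm

A 6-joint arm with a two-finger parallel gripper is mounted at the origin on a cart in front of the work surface, level with it; the furniture and walls round the work are solid. World frame = base frame: x ahead of the robot, y to its left, z up, the work surface at z = 0. Lengths are in m, angles in rad, forces in N, time in s.
With the tool pointing down it reaches from about 0.325 to 0.9 m from the base axis. Payload 6.1 kg.
Tool frame: the origin (TCP) lies midway between the tips of the shut fingers; the grasp point (between the pads) lies 19 mm behind it; x points along the fingers, y is the direction in which the jaws open and shut, and the axes are right-handed (so a half turn about x gives the same grasp; the last joint's range is limited). The gripper opens to 85 mm and grips with 20 to 120 N. Pads are 22 mm wide; open, the fingers measure 114 mm over their backs; the gripper's body (76 mm by 85 mm) begins 54 mm behind the grasp point. The pads swing forward as they close: fully open they stand 13 mm farther back than shut.
Start: joints at [-1.294, 0.22, 1.526, -0, 1.395, -0.126], TCP at [0.245, -0.575, 0.2] pointing down, gripper open.
Joint ranges: [-2.98, 2.98], [-0.91, 2.08], [0.09, 2.57], [-1.24, 4.39], [0.2, 2.65], [-2.68, 2.68]. Speed limits (rad/s): [2.57, 2.57, 3.01, 3.14, 3.14, 3.14].

### API

Orientations are given as [roll, pitch, yaw] about the fixed x, y, z axes, in that order (R = Rz(yaw) Ry(pitch) Rx(roll)).
In Python, from plant import movep, move_l, set_joints, gripper_to, hold, inverse_kinematics, observe, get_image, get_calibration, Unreachable, job_done gives the robot as it stands. Calls block until the motion is done:
- movep(position, orientation): joint-space move of the TCP to a pose.
- move_l(position, feed=0.15, rotation=None, max_force=None): straight line of the TCP; rotation=None keeps the orientation; feed is the mean speed in m/s. With max_force (N) it stops when the force on the tool has changed by that much, and returns True; else False.
- set_joints(angles): joint-space move.
- gripper_to(opening, f_grip=None): finger opening in m; f_grip is the grip in N (None keeps the last); returns when the fingers have stopped.
- hold(seconds).
- inverse_kinematics(position, orientation): joint angles nearest the present ones, or None.
- observe(): the state.
- get_image(name): name is "scene" or "top" or "wrist"; returns (picture, depth): 420x560x3 uint8, red, green, blue; 420x560 float32, m along the optical axis (not along the pixel's ray), 0 where there is no reading.
- get_calibration(name): a dict with "intrinsics" (3x3 intrinsics, pixels), "world_from_camera" (4x4, takes a point from camera to world coordinates). Camera axes: x right, y down, z forward; pixel columns grow to the right and rows downward; lengths in m; the calibration is good to about 2 mm. The wrist camera is an equidistant fisheye: a pixel r from the principal point sees the ray r / f radians off the axis. A picture is of the moment at which its call begins: read the wrist's pose just before it. get_calibration takes no time and is no camera call; for the wrist camera it gives the pose at the moment of the call.
A pose or a line that the arm cannot do raises Unreachable and nothing moves.
- job_done(): hands the job in, once; it reports no verdict.
The state is a dict: "time_s": time; "q": joint angles; "joint_velocities": joint speeds; "joint_torque": joint torques, N m; "eef_pos": TCP position; "tcp_rot": TCP orientation; "ft_force": force on the tool from outside, world axes, zero at the start; "torque": the same for the moment, N m; "opening": finger opening in m.
Only numpy, scipy, OpenCV 4.12 (cv2) and the standard library are available. Lean on these libraries where they do the work, as an engineer would, in place of code of your own. Each camera call takes 0.05 s, during which the arm holds its last target. There are 200 camera calls.

## Working session

There is one attempt and no reset: what is moved stays moved. The work goes in short steps, each a Python script; the robot and the scene stay as the last script left them, time stands still between calls to the robot, and variables do not carry over. Pictures are saved under pics/ and viewed, about 8 in all and at most 12, crops included, and the job is handed in when it is done.

```bash
mkdir -p pics; ls
python3 - <<'E'
from plant import *
import cv2,numpy as np
for n in ("top","scene"):
    im,d=get_image(n); cv2.imwrite(f"pics/{n}0.png",im[:,:,::-1]); np.save(f"{n}0.npy",d)
    c=get_calibration(n); print(n,c)
print(observe())
E
```

```text
pics
top {'intrinsics': array([[441.29498098,   0.        , 275.57397226],
       [  0.        , 441.29498098, 204.66477984],
       [  0.        ,   0.        ,   1.        ]]), 'world_from_camera': array([[-0.00789742, -0.99590076,  0.09010717,  0.52486755],
       [-0.99991394,  0.00692085, -0.01114509, -0.08993633],
       [ 0.01047578, -0.09018743, -0.99586971,  1.25972096],
       [ 0.        ,  0.        ,  0.        ,  1.        ]])}
scene {'intrinsics': array([[546.8199995 ,   0.        , 271.50472006],
       [  0.        , 546.8199995 , 220.2010631 ],
       [  0.        ,   0.        ,   1.        ]]), 'world_from_camera': array([[ 0.98589491, -0.13725733,  0.09576878,  0.49193689],
       [-0.16693883, -0.84731174,  0.5041768 , -0.78014806],
       [ 0.01194405, -0.51305287, -0.8582739 ,  1.35678277],
       [ 0.        ,  0.        ,  0.        ,  1.        ]])}
{'time_s': 0.1, 'q': array([-1.29411612e+00,  2.21167244e-01,  1.52750396e+00,  2.08364275e-05,
        1.39471878e+00, -1.26077984e-01]), 'joint_velocities': array([-5.57414887e-05, -6.38244889e-04, -4.11921056e-03,  9.39550474e-04,
        1.73702899e-03,  4.90076849e-04]), 'joint_torque': array([ 5.56938994e-04, -4.98247218e+01, -3.90544832e+01, -6.94907683e-06,
        5.69619078e-03,  2.09788965e-05]), 'eef_pos': array([ 0.24482155, -0.57439167,  0.19899248]), 'tcp_rot': array([-1.70828391,  1.56899888,  1.83606326]), 'ft_force': array([ 0.42553981,  0.08791754, -0.34843706]), 'torque': array([ 0.01631774, -0.0065255 , -0.00160558]), 'opening': 0.08506910676893838}
```

View pics/top0.png

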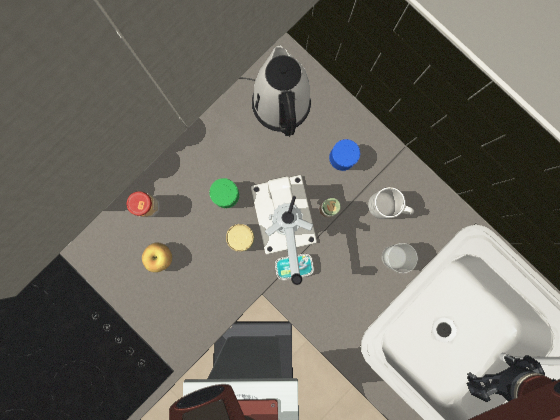

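View pics/scene0.png

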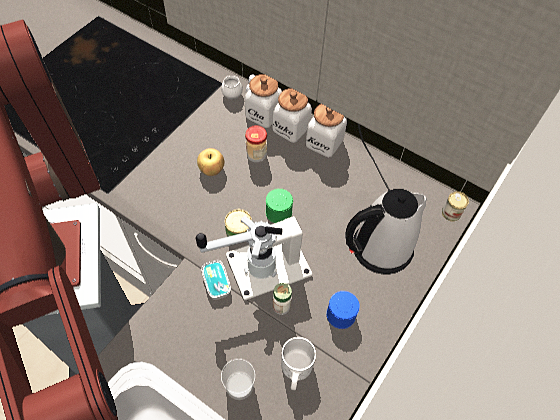

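Top view: press near pixel (285,215), knob near (296,279), tongue near (292,203). I'll enlarge that crop and check depths.

```bash
cat > h.py <<'E'
from plant import *
import cv2,numpy as np
def at_z(n,u,v,z):
    c=get_calibration(n);K=c["intrinsics"];T=c["world_from_camera"]
    r=T[:3,:3]@np.linalg.solve(K,[u,v,1.]); return T[:3,3]+r*(z-T[2,3])/r[2]
def cloud(n,d):
    c=get_calibration(n);K=c["intrinsics"];T=c["world_from_camera"]
    v,u=np.indices(d.shape); P=np.stack([(u-K[0,2])/K[0,0]*d,(v-K[1,2])/K[1,1]*d,d],-1)
    return P@T[:3,:3].T+T[:3,3]
E
python3 - <<'E'
from h import *
im=cv2.imread("pics/top0.png");cr=im[170:295,240:340]
cv2.imwrite("pics/crop1.png",cv2.resize(cr,None,fx=4.8,fy=4.8,interpolation=cv2.INTER_CUBIC)) if 0 else cv2.imwrite("pics/crop1.png",cv2.resize(cr,(480,600),interpolation=cv2.INTER_CUBIC))
P=cloud("top",np.load("top0.npy"))
R=P[165:300,235:345].reshape(-1,3)
def s(lo,hi,box=None):
    m=(R[:,2]>lo)&(R[:,2]<hi);return R[m]
for lo,hi in((.24,.27),(.222,.235),(.20,.222),(.165,.18)):
    a=s(lo,hi);print(lo,hi,len(a),a.mean(0).round(4),a.min(0).round(3),a.max(0).round(3))
    if lo in(.24,.222): print(a.round(3).tolist()[:40])
E
```

```text
0.24 0.27 91 [ 0.4474 -0.1472  0.2499] [ 0.435 -0.158  0.242] [ 0.458 -0.137  0.256]
[[0.458, -0.142, 0.245], [0.458, -0.144, 0.248], [0.458, -0.146, 0.247], [0.458, -0.149, 0.245], [0.458, -0.151, 0.247], [0.455, -0.14, 0.243], [0.456, -0.142, 0.247], [0.456, -0.144, 0.251], [0.456, -0.146, 0.248], [0.456, -0.148, 0.252], [0.456, -0.151, 0.249], [0.456, -0.153, 0.246], [0.456, -0.156, 0.247], [0.453, -0.137, 0.243], [0.454, -0.14, 0.247], [0.454, -0.142, 0.253], [0.454, -0.144, 0.248], [0.454, -0.146, 0.252], [0.454, -0.149, 0.25], [0.454, -0.151, 0.249], [0.454, -0.153, 0.25], [0.454, -0.155, 0.25], [0.453, -0.158, 0.242], [0.451, -0.137, 0.247], [0.452, -0.139, 0.252], [0.452, -0.141, 0.254], [0.452, -0.144, 0.255], [0.452, -0.146, 0.254], [0.451, -0.148, 0.25], [0.451, -0.151, 0.252], [0.452, -0.153, 0.254], [0.452, -0.155, 0.253], [0.451, -0.158, 0.247], [0.449, -0.137, 0.248], [0.45, -0.139, 0.254], [0.449, -0.142, 0.253], [0.449, -0.144, 0.254], [0.449, -0.146, 0.255], [0.449, -0.148, 0.251], [0.449, -0.151, 0.251]]
0.222 0.235 65 [ 0.6049 -0.1395  0.2269] [ 0.45  -0.15   0.22
[... 442 characters left out ...]
5, 0.226], [0.627, -0.138, 0.228], [0.627, -0.14, 0.228], [0.627, -0.143, 0.226], [0.627, -0.145, 0.226], [0.624, -0.138, 0.231], [0.624, -0.14, 0.23], [0.624, -0.143, 0.226], [0.622, -0.138, 0.223], [0.622, -0.14, 0.228], [0.622, -0.143, 0.225], [0.62, -0.135, 0.226], [0.62, -0.138, 0.226], [0.62, -0.14, 0.226], [0.619, -0.142, 0.23], [0.618, -0.136, 0.224], [0.617, -0.138, 0.229], [0.617, -0.14, 0.227], [0.615, -0.135, 0.227], [0.615, -0.138, 0.228], [0.615, -0.14, 0.228], [0.613, -0.133, 0.225], [0.612, -0.135, 0.229]]
0.2 0.222 363 [ 0.5484 -0.1341  0.2035] [ 0.442 -0.186  0.2  ] [ 0.623 -0.078  0.217]
0.165 0.18 563 [ 0.6578 -0.1139  0.1744] [ 0.558 -0.16   0.165] [ 0.695 -0.084  0.18 ]
```

View pics/crop1.png

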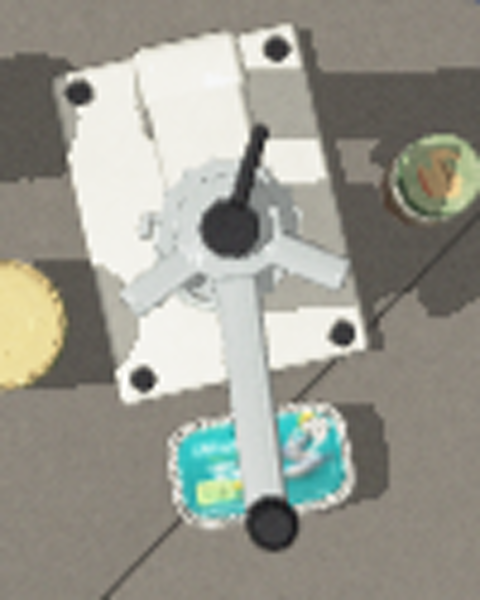

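Run:
```python
from h import *
from scipy.optimize import least_squares
P=cloud("top",np.load("top0.npy"))
R=P[165:300,235:345].reshape(-1,3)
k=R[R[:,2]>.24]; k=(k.min(0)+k.max(0))/2
t=R[(R[:,2]>.222)&(R[:,2]<.24)&(R[:,0]>.55)]
print("hub",at_z("top",288.3,217.1,.215),at_z("top",288.3,217.1,.228),"knob",k)
t=t[t[:,0]>.6];m=t.mean(0)[:2];d=np.linalg.svd(t[:,:2]-m)[2][0];d*=np.sign(d[0]);print("tongue dir",np.arctan2(d[1],d[0]),m)
n=np.array([-d[1],d[0]]);print("tip radial",((t[:,:2]-m)@d).max(), "width",np.ptp((t[:,:2]-m)@n))
h=at_z("top",288.3,217.1,.22)[:2]
f=lambda a:np.r_[(np.hypot(*(a-k[:2]))-.145),(a-m)@n,(a-h)*.5]
a=least_squares(f,h).x;print("axis",a,f(a))
ka=np.arctan2(*(k[:2]-a)[::-1]);print("knob ang-pi",(ka+np.pi+np.pi)%(2*np.pi)-np.pi)
for ang in(-.35,.75):
  for o in(0,np.pi):
    print(ang,o,inverse_kinematics([*(a+.04*np.array([np.cos(ang),np.sin(ang)])),.207],[0,np.pi/2,ang+o]))
for ang in(-.42,.13,.82):
  for o in(0,np.pi):
    print(ang,o,inverse_kinematics([*(a-.145*np.array([np.cos(ang),np.sin(ang)])),.22],[0,np.pi/2,ang+o]))
```

```text
hub [ 0.58957039 -0.13157982  0.215     ] [ 0.58876526 -0.13106163  0.228     ] knob [ 0.47995185 -0.12400983  0.75100049]
tongue dir -0.3102438477483455 [ 0.61996554 -0.13910759]
tip radial 0.020675409339768733 width 0.007839211947763025
axis [ 0.61707021 -0.13731426] [-0.0072377   0.0008238   0.01390474 -0.00296687]
knob ang-pi -0.09672600934074538
-0.35 0 [-0.34399876  0.32719146  1.38425723  0.          1.43014397 -1.56479509]
-0.35 3.141592653589793 [-3.43998759e-01  3.27191456e-01  1.38425723e+00 -4.44089210e-16
  1.43014397e+00  1.57679757e+00]
0.75 0 [-0.28881969  0.28860172  1.43185455  0.          1.42113638 -2.60961602]
0.75 3.141592653589793 [-2.88819693e-01  2.88601720e-01  1.43185455e+00 -4.44089210e-16
  1.42113638e+00  5.31976634e-01]
-0.42 0 [-3.20738824e-01 -1.19037422e-01  1.84157363e+00 -4.44089210e-16
  1.41905645e+00 -1.47153515e+00]
-0.42 3.141592653589793 [-0.32073882 -0.11903742  1.84157363  0.          1.41905645  1.6700575 ]
0.13 0 [-0.47697706 -0.10009992  1.82423412  0.          1.41745846 -2.17777339]
0.13 3.141592653589793 [-4.76977065e-01 -1.00099923e-01  1.82423412e+00 -4.44089210e-16
  1.41745846e+00  9.63819262e-01]
0.82 0 None
0.82 3.141592653589793 [-5.76788119e-01  8.24934550e-02  1.64287986e+00 -4.44089210e-16
  1.41621934e+00  1.74008207e-01]
```

```bash
cat >> h.py <<'E'
A=np.array([.590,-.130]); PI=np.pi
def pose(r,ang,z): return [*(A+r*np.array([np.cos(ang),np.sin(ang)])),z]
def rot(ang): return [0,PI/2,ang+PI]
E
python3 - <<'E'
from h import *
movep([.45,-.35,.36],rot(-.31)); gripper_to(.024,20)
movep(pose(.04,-.31,.27),rot(-.31))
f0=observe()["ft_force"]
print("descend hit",move_l(pose(.04,-.31,.208),.08,max_force=6))
if observe()["eef_pos"][2]<.212:
    for a in np.arange(-.2,.79,.1):
        s=move_l(pose(.04,a,.208),.04,rotation=rot(a),max_force=10)
        o=observe();print(round(a,2),s,(o["ft_force"]-f0).round(1),o["eef_pos"].round(4),o["opening"].round(4))
        if s:break
print(observe()["time_s"])
im,d=get_image("top");cv2.imwrite("pics/t2.png",cv2.resize(im[170:295,240:340,::-1],(480,600)))
E
```

```text
descend hit FalseTraceback (most recent call last):
  File "<stdin>", line 9, in <module>
AttributeError: 'float' object has no attribute 'round'
```

Run:
```python
from h import *
for a in np.arange(-.1,.79,.1):
    s=move_l(pose(.04,a,.208),.04,rotation=rot(a),max_force=10)
    o=observe();print(round(a,2),s,o["ft_force"].round(1),o["eef_pos"].round(4),round(o["opening"],4))
    if s:break
print(observe()["time_s"])
```

```text
-0.1 False [-1.   0.1 -0.2] [ 0.6299 -0.1341  0.2084] 0.024
0.0 False [-0.   0.3  0.3] [ 0.63   -0.1302  0.2081] 0.0239
0.1 False [ 0.2  0.6 -0.8] [ 0.6298 -0.1262  0.208 ] 0.024
0.2 False [-1.  -0.4  0.1] [ 0.6292 -0.1223  0.208 ] 0.024
0.3 False [0.7 0.5 0.1] [ 0.6283 -0.1184  0.208 ] 0.0239
0.4 False [0.2 0.8 0.6] [ 0.6269 -0.1146  0.208 ] 0.024
0.5 False [0.5 0.6 0.4] [ 0.6252 -0.111   0.2081] 0.0237
0.6 False [ 0.3  0.5 -0.4] [ 0.6231 -0.1076  0.208 ] 0.0241
0.7 False [-1.5  0.  -1.4] [ 0.6207 -0.1044  0.208 ] 0.024
6.55
```

Run:
```python
from h import *
s=move_l(pose(.04,.79,.208),.02,rotation=rot(.79),max_force=7)
o=observe();print(s,o["ft_force"],o["eef_pos"])
move_l(pose(.04,.60,.208),.04,rotation=rot(.6))
move_l(pose(.04,.60,.30),.15)
movep([.42,-.30,.36],rot(.1))
im,d=get_image("top");cv2.imwrite("pics/t3.png",cv2.resize(im[170:295,240:340,::-1],(480,600)))
P=cloud("top",d);R=P[165:300,235:345].reshape(-1,3)
k=R[(R[:,2]>.242)&(R[:,2]<.26)&(R[:,0]<.5)]; k=(k.min(0)+k.max(0))/2;v=k[:2]-A
t=R[(R[:,2]>.222)&(R[:,2]<.24)&(R[:,0]>.61)];m=t.mean(0)[:2]-A
kn=np.arctan2(-v[1],-v[0]);tn=np.arctan2(m[1],m[0]);print(k,np.hypot(*v),"knob ang",kn,"tongue",tn,"sel",kn-tn,o["time_s"])
```

```text
False [ 0.53913575  0.37292404 -0.36134947] [ 0.61828859 -0.101763    0.20804142]
[ 0.4466111  -0.14743578  0.24926001] 0.14444508173719753 knob ang 0.12100376110191509 tongue -0.29532087203100904 sel 0.4163246331329241 6.8833
```

View pics/t3.png

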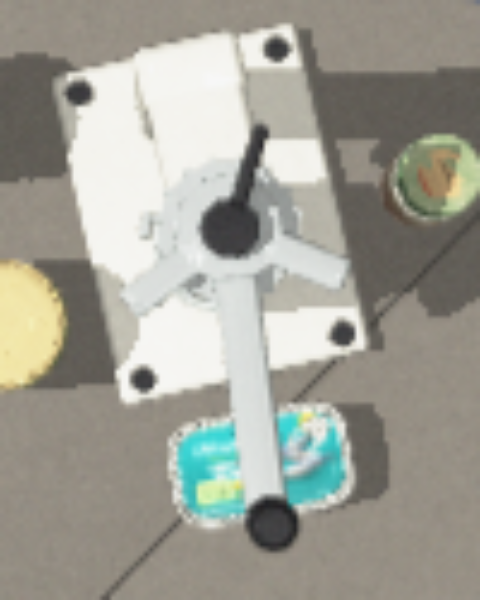

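The tongue did not move (tip still at crop (262,130)) and no force was felt. I'll go down again and look at it from the cameras.

Run:
```python
from h import *
movep(pose(.04,-.31,.27),rot(-.31))
move_l(pose(.04,-.31,.208),.08,max_force=6)
print(observe())
a,_=get_image("scene");w,_=get_image("wrist")
a=cv2.resize(a[200:300,200:320],(504,420),interpolation=cv2.INTER_CUBIC)
cv2.imwrite("pics/s4.png",cv2.resize(np.hstack([a,w[:,130:430]]),(800,418))[:,:,::-1])
```

```text
{'time_s': 11.1333, 'q': array([-3.44897966e-01,  2.60088365e-01,  1.46328054e+00,  1.75692197e-05,
        1.41719620e+00,  1.53577722e+00]), 'joint_velocities': array([ 0.00052269, -0.00825399, -0.00636443,  0.00045087,  0.00076534,
        0.0003805 ]), 'joint_torque': array([-2.36923381e-02, -5.10903060e+01, -3.85932899e+01, -1.35276496e-03,
        4.96920606e-03, -2.11832862e-04]), 'eef_pos': array([ 0.62850938, -0.14227147,  0.2086255 ]), 'tcp_rot': array([ 3.12347145,  1.56976863, -0.32800274]), 'ft_force': array([-0.62649618, -0.11389303, -0.06494249]), 'torque': array([-0.02270629, -0.00449442, -0.01477948]), 'opening': 0.023828897258746796}
```

View pics/s4.png

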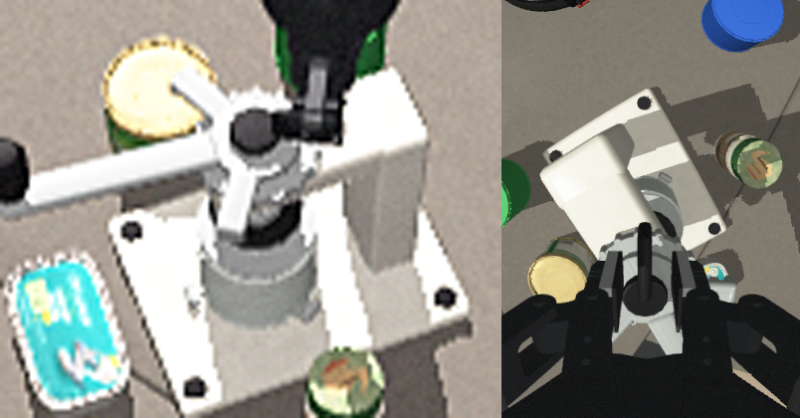

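Run:
```python
from h import *
print(move_l(pose(.04,-.31,.203),.03,max_force=5),observe()["eef_pos"])
ims=[]
for a in(-.2,-.1,0.,.1,.2):
    s=move_l(pose(.04,a,.203),.03,rotation=rot(a),max_force=10)
    o=observe();print(a,s,o["ft_force"].round(1),round(o["opening"],4))
    if s:break
    if a in(-.1,.2):ims.append(get_image("wrist")[0][200:380,180:380])
cv2.imwrite("pics/w5.png",cv2.resize(np.hstack(ims),None,fx=2,fy=2)[:,:,::-1])
```

```text
False [ 0.62788351 -0.14211541  0.20265693]
-0.2 False [-0.7  0.5  0.4] 0.0242
-0.1 False [ 0.7 -0.1  0.3] 0.0241
0.0 False [-1.  -0.9 -0.3] 0.0238
0.1 False [ 0.2 -0.7 -0.4] 0.0238
0.2 False [ 0.5 -0.5  0.1] 0.0242
```

View pics/w5.png

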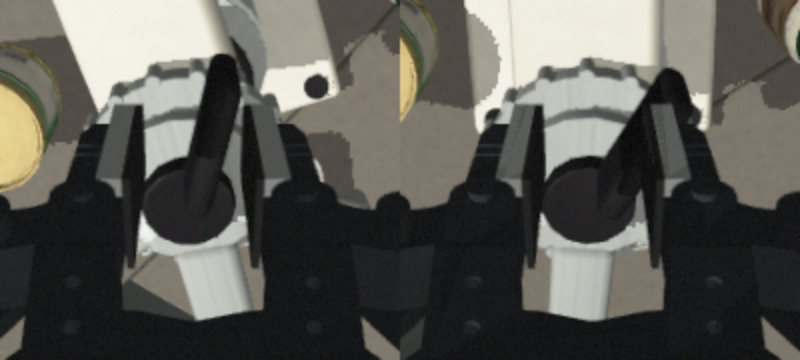

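The pad seems to overlap the tongue without touching it. I'll check actual pad and tongue positions from the wrist depth.

Run:
```python
from h import *
c=get_calibration("wrist");im,d=get_image("wrist");K=c["intrinsics"];T=c["world_from_camera"]
print(K,T.round(3),observe()["eef_pos"])
v,u=np.indices(d.shape);x=(u-K[0,2])/K[0,0];y=(v-K[1,2])/K[1,1];th=np.hypot(x,y)+1e-9
s=np.tan(th)/th;W=np.stack([x*s*d,y*s*d,d],-1)@T[:3,:3].T+T[:3,3]
for n,(cu,cv) in dict(tongue_tip=(670,85),tongue_mid=(640,140),hub=(590,200),padR_tip=(665,115),padR_gray=(675,150),padL_tip=(515,115),padL_in=(533,115),padL_low=(533,200),padL_grayin=(510,150),handle=(580,290)).items():
    U,V=180+(cu-400)//2,200+cv//2; p=W[V,U]; q=p[:2]-A
    print(n,p.round(4),"r",np.hypot(*q).round(4),"ang",np.arctan2(q[1],q[0]).round(3),im[V,U])
```

```text
[[325.1922621    0.         276.07605742]
 [  0.         325.1922621  207.28744568]
 [  0.           0.           1.        ]] [[ 0.196 -0.936 -0.292  0.702]
 [-0.981 -0.186 -0.059 -0.105]
 [ 0.001  0.297 -0.955  0.377]
 [ 0.     0.     0.     1.   ]] [ 0.62923552 -0.12228429  0.20303508]
tongue_tip [ 0.6386 -0.1391  0.2183] r 0.0494 ang -0.186 [20 20 18]
tongue_mid [ 0.6246 -0.1335  0.2263] r 0.0348 ang -0.101 [17 19 18]
hub [ 0.592  -0.1265  0.2087] r 0.004 ang 1.057 [38 38 40]
padR_tip [ 0.6413 -0.1341  0.2439] r 0.0514 ang -0.08 [92 93 91]
padR_gray [ 0.6419 -0.1342  0.262 ] r 0.0521 ang -0.08 [91 91 89]
padL_tip [ 0.6349 -0.1005  0.2445] r 0.0537 ang 0.582 [91 91 89]
padL_in [ 0.6359 -0.1045  0.2448] r 0.0525 ang 0.507 [75 76 74]
padL_low [ 0.63   -0.1076  0.2705] r 0.0459 ang 0.511 [17 13 16]
padL_grayin [ 0.6354 -0.1015  0.262 ] r 0.0536 ang 0.561 [82 83 81]
handle [ 0.5466 -0.1319  0.1995] r 0.0435 ang -3.099 [193 196 189]
```

```bash
cat >> h.py <<'E'
def wcloud():
    c=get_calibration("wrist");im,d=get_image("wrist");K=c["intrinsics"];T=c["world_from_camera"]
    v,u=np.indices(d.shape);x=(u-K[0,2])/K[0,0];y=(v-K[1,2])/K[1,1];th=np.hypot(x,y)+1e-9
    s=np.tan(th)/th;return im,d,np.stack([x*s*d,y*s*d,d],-1)@T[:3,:3].T+T[:3,3]
E
python3 - <<'E'
from h import *
im,d,W=wcloud(); o=observe();a=.2
q=W[...,:2]-A; rad=q@[np.cos(a),np.sin(a)]; tan=q@[-np.sin(a),np.cos(a)]
for col in (214,222,230,240,246,255,262,300,308,315,322):
    v=np.arange(236,340,6)
    print(col,[(int(r),round(float(1e3*rad[r,col])),round(float(1e3*tan[r,col])),round(float(1e3*W[r,col,2]))) for r in v][:12])
print(o["q"],o["eef_pos"],o["tcp_rot"])
E
```

```text
214 [(236, -40, 81, 1), (242, -49, 82, 0), (248, -57, 82, 1), (254, -65, 83, 1), (260, -74, 83, 1), (266, -84, 84, -1), (272, -92, 85, 0), (278, -102, 86, 0), (284, -111, 87, 0), (290, 51, 25, 275), (296, 52, 24, 281), (302, 51, 24, 283)]
222 [(236, -34, 68, 15), (242, -43, 69, 15), (248, -51, 69, 14), (254, -59, 70, 14), (260, -66, 70, 17), (266, 46, 27, 246), (272, 46, 26, 253), (278, 46, 25, 258), (284, 46, 25, 262), (290, 52, 22, 277), (296, 52, 21, 280), (302, 51, 21, 284)]
230 [(236, -34, 58, 16), (242, -42, 59, 15), (248, -50, 59, 15), (254, 24, 32, 188), (260, 19, 33, 187), (266, 46, 23, 246), (272, 47, 22, 253), (278, 45, 22, 256), (284, 50, 20, 268), (290, 52, 19, 276), (296, 50, 19, 278), (302, 51, 18, 283)]
240 [(236, 31, 27, 174), (242, 27, 27, 175), (248, 28, 25, 188), (254, 50, 19, 242), (260, 50, 18, 248), (266, 50, 18, 253), (272, 50, 17, 258), (278, 50, 17, 264), (284, 50, 16, 268), (290, 50, 16, 273), (296, 47, 16, 273), (302, 45, 16, 274)]
246 [(236, 32, 22, 175), (242, 30, 22, 182), (248, 29, 21, 188), (254, 50, 16, 242), (260, 50, 16, 248), (266, 51, 15, 255), (
[... 1104 characters left out ...]
 -10, 272)]
315 [(236, 45, -20, 208), (242, 46, -19, 218), (248, 46, -18, 226), (254, 50, -16, 242), (260, 50, -15, 248), (266, 50, -15, 253), (272, 50, -14, 259), (278, 50, -13, 264), (284, 50, -13, 269), (290, 49, -13, 272), (296, 50, -12, 278), (302, 51, -11, 282)]
322 [(236, -35, -54, 14), (242, 44, -23, 214), (248, 46, -21, 226), (254, 43, -21, 227), (260, 40, -21, 228), (266, 46, -19, 246), (272, 46, -18, 252), (278, 49, -16, 263), (284, 50, -16, 269), (290, 51, -15, 275), (296, 50, -14, 278), (302, 51, -14, 283)]
[-3.14826996e-01  2.56256507e-01  1.47842824e+00 -9.62791483e-05
  1.40685607e+00  1.05871672e+00] [ 0.62921601 -0.12228288  0.20300119] [ 1.55828134  1.57068811 -1.38604299]
```

The wrist depth puts the pad tips at about z=0.237 with the TCP at 0.203, so they passed above the tongue. I'll go down about 30 mm further, force-guarded, and flip again.

```bash
cat >> h.py <<'E'
def ang():
    im,d=get_image("top");P=cloud("top",d);R=P[165:300,225:345].reshape(-1,3)
    k=R[(R[:,2]>.242)&(R[:,2]<.26)&(R[:,0]<.53)]; k=(k.min(0)+k.max(0))/2;v=k[:2]-A
    t=R[(R[:,2]>.220)&(R[:,2]<.24)&(R[:,0]>.61)];m=t.mean(0)[:2]-A
    kn=np.arctan2(-v[1],-v[0]);tn=np.arctan2(m[1],m[0]);print(k.round(4),"r",np.hypot(*v).round(4),"knob ang",kn.round(3),"sel",(kn-tn).round(3),observe()["time_s"])
    return im,kn
E
python3 - <<'E'
from h import *
move_l(pose(.04,.2,.235),.15)
move_l(pose(.04,-.31,.235),.15,rotation=rot(-.31))
h=move_l(pose(.04,-.31,.176),.06,max_force=5);o=observe();print("down",h,o["eef_pos"],o["ft_force"])
if not h:
    for a in np.arange(-.2,.79,.11):
        s=move_l(pose(.04,a,.176),.05,rotation=rot(a),max_force=9)
        o=observe();print(round(a,2),s,o["ft_force"].round(1))
        if s:break
im,d,W=wcloud();cv2.imwrite("pics/w6.png",cv2.resize(im[180:380,150:400],None,fx=2,fy=2)[:,:,::-1])
print(o["time_s"])
E
```

```text
down False [ 0.62848164 -0.14236586  0.1766735 ] [-0.47611979  0.20219575 -0.85578245]
-0.2 False [-0.4 -0.5  0.5]
-0.09 False [ 0.5  0.3 -0.4]
0.02 False [0.6 0.4 0.3]
0.13 False [ 1.7 -1.  -0.5]
0.24 False [-0.1 -0.5  0.7]
0.35 False [-0.4 -0.4  1.4]
0.46 False [1.3 0.3 0.6]
0.57 False [1.4 0.3 0.7]
0.68 False [-0.6 -0.6  0.7]
17.6667
```

View pics/w6.png

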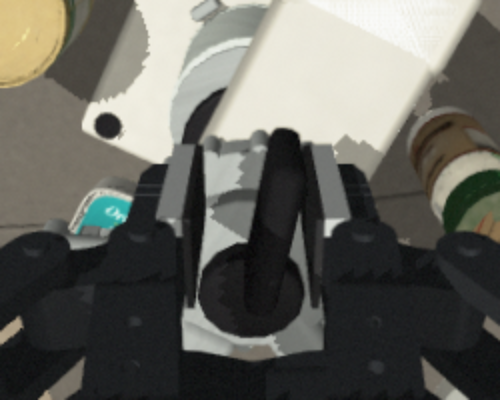

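Now the tongue is between the pads and moved with them (tongue from (275,290) to (287,135)). I'll finish the push to its stop, then back off and check.

Run:
```python
from h import *
for a in (.74,.79,.84):
    s=move_l(pose(.04,a,.176),.02,rotation=rot(a),max_force=6)
    o=observe();print(a,s,o["ft_force"].round(1))
    if s:break
move_l(pose(.04,a-.19,.176),.05,rotation=rot(a-.19))
move_l(pose(.04,a-.19,.26),.15)
movep([.42,-.28,.32],rot(.1)); gripper_to(.06,40)
im,kn=ang()
cv2.imwrite("pics/t7.png",cv2.resize(im[170:295,240:340,::-1],(480,600)))
```

```text
0.74 False [ 0.7 -1.2 -0.6]
0.79 False [ 1.5 -1.8  0.9]
0.84 False [ 0.6 -1.4  0.6]
[ 0.4489 -0.1601  0.2504] r 0.1443 knob ang 0.21 sel -0.453 21.0833
```

```bash
cat >> h.py <<'E'
Z=.195
def kp(a,z=Z): return pose(-.1448,a,z)
def swing(a0,a1,lim,feed,n=.1):
    """handle arc between world angles; stops at tangential force lim; returns (angle, stopped)"""
    f=[]; k=max(1,int(np.ceil(abs(a1-a0)/n)))
    for a in np.linspace(a0,a1,k+1)[1:]:
        F=observe()["ft_force"]; b=abs(F@[-np.sin(a),np.cos(a),0])
        s=move_l(kp(a),feed,rotation=rot(a),max_force=max(3,lim-b))
        o=observe();F=o["ft_force"];f.append((round(float(a),2),round(float(F@[-np.sin(a),np.cos(a),0]),1),round(float(F@[np.cos(a),np.sin(a),0]),1)))
        if s: break
    p=o["eef_pos"][:2]-A;aa=np.arctan2(-p[1],-p[0]);print(f,"stop",s,round(aa,3),"t",o["time_s"]);return aa,s
E
python3 - <<'E'
from h import *
a=.21
movep(kp(a,.30),rot(a))
h=move_l(kp(a),.1,max_force=6);print("down",h,observe()["eef_pos"])
if not h:
    gripper_to(.015,40);o=observe();print(o["opening"],o["ft_force"])
    if o["opening"]>.02:
        swing(a,-.34,10.5,.06)
        im,d,W=wcloud();cv2.imwrite("pics/w8.png",cv2.resize(im[150:400,130:430],None,fx=1.5,fy=1.5)[:,:,::-1])
E
```

```text
down False [ 0.44889609 -0.16047419  0.1958235 ]
0.023147679818976186 [-1.28750626  1.17146847  5.08402311]
[(0.12, 1.4, -2.0), (0.03, 1.3, -2.6), (-0.07, 1.1, -2.7), (-0.16, -0.9, -4.0), (-0.25, -0.9, -5.3), (-0.34, -0.5, -5.4)] stop False -0.342 t 25.525
```

View pics/w8.png

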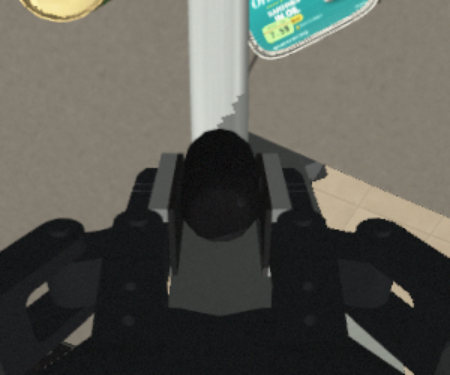

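Run:
```python
from h import *
a,s=swing(-.34,.75,9,.12,.14)
if not s: swing(a,-.34,11.5,.05,.12)
```

```text
[(-0.2, -0.7, -4.6), (-0.07, 0.5, -4.1), (0.07, 1.0, -3.5), (0.21, -0.1, -1.9), (0.34, 0.1, -1.2), (0.48, 0.0, -1.0), (0.61, 0.4, -0.5), (0.75, -0.3, 0.3)] stop False 0.749 t 28.1083
[(0.64, 1.3, -0.9), (0.53, 1.6, -0.3), (0.42, -0.9, 1.5), (0.31, -0.4, 0.2), (0.2, -0.4, -0.7), (0.1, -0.4, -0.8), (-0.01, 0.0, 0.1), (-0.12, -1.0, -0.6), (-0.23, -1.0, -0.4), (-0.34, -0.1, -1.9)] stop False -0.347 t 32.775
```

Run:
```python
from h import *
a,s=swing(-.34,.75,9,.12,.14)
if not s: swing(a,-.34,11.5,.05,.12)
```

```text
[(-0.2, 0.8, -0.8), (-0.07, 0.2, -0.9), (0.07, 0.4, -0.2), (0.21, 0.7, -0.7), (0.34, 0.4, -0.3), (0.48, -0.0, 0.1), (0.61, -0.5, -0.6), (0.75, 0.3, 0.1)] stop False 0.748 t 35.3083
[(0.64, 1.8, -0.3), (0.53, 1.1, -0.3), (0.42, -0.3, 0.3), (0.31, -0.6, 0.8), (0.2, -0.5, -0.1), (0.1, -1.1, 0.5), (-0.01, -3.2, -0.3), (-0.12, -4.0, -0.3), (-0.23, -2.8, -1.3), (-0.34, -3.2, 0.0)] stop False -0.341 t 39.9833
```

Residual load from about -0.01 rad on shows the lid sliding. Next stroke goes finer and slower.

Run:
```python
from h import *
a,s=swing(-.34,.75,9,.12,.14)
if not s: swing(a,-.34,11.7,.04,.06)
```

```text
[(-0.2, 0.2, -0.2), (-0.07, 0.2, 0.1), (0.07, -2.0, 0.2), (0.21, 0.5, 0.2), (0.34, 0.2, 0.7), (0.48, -2.7, 0.5), (0.61, -2.0, 1.6)] stop True 0.576 t 42.0917
```

Run:
```python
from h import *
swing(.576,-.34,11.7,.05,.076)
```

```text
[(0.51, -0.1, 1.0), (0.44, -3.8, 2.5), (0.36, -4.4, 1.9), (0.29, -5.9, 1.6), (0.22, -2.6, -0.4)] stop True 0.27 t 43.7
```

Run:
```python
from h import *
swing(.27,.42,9,.05,.15); hold(.3); print(observe()["ft_force"].round(1))
swing(.42,.30,11.5,.04,.12)
swing(.30,.18,12,.03,.12)
for i in range(3): hold(.2);o=observe();print(o["ft_force"].round(1),o["time_s"])
```

```text
[(0.42, -2.8, 1.0)] stop True 0.376 t 44.0333
[ 1.5 -3.3 -0.4]
[(0.3, -5.4, 0.4)] stop False 0.306 t 44.7417
[(0.18, -9.6, -0.2)] stop False 0.193 t 45.4667
[ 1.5 -8.7  1.7] 45.6667
[  1.9 -10.    0.5] 45.8667
[ 0.8 -9.9  1.2] 46.0667
```

Load rises about 2.6 N per 10 mm to roughly 10 N, well above the 8–9 N of sliding, so the lid is home. I'll ease off, let go and check.

Run:
```python
from h import *
move_l(kp(.26),.04,rotation=rot(.26)); print(observe()["ft_force"].round(1))
gripper_to(.06,40)
move_l([*observe()["eef_pos"][:2],.32],.15)
movep([.40,-.38,.36],rot(.3)); print(observe()["ft_force"].round(1))
im,kn=ang(); hold(.5); im,kn=ang()
s,_=get_image("scene")
cv2.imwrite("pics/e9.png",np.hstack([cv2.resize(im[170:295,240:340],(400,500)),cv2.resize(s[215:315,195:275],(400,500))])[:,:,::-1])
```

```text
[ 2.  -5.6  3.2]
[-0.2  0.   0.2]
[ 0.4565 -0.1832  0.2492] r 0.1437 knob ang 0.379 sel -0.445 48.875
[ 0.4574 -0.184   0.2505] r 0.1431 knob ang 0.387 sel -0.437 49.425
```

View pics/e9.png

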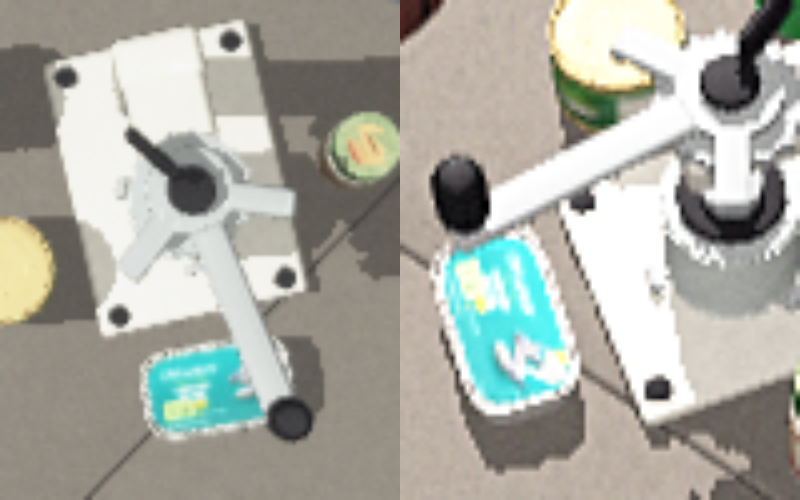

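The image shows the tongue on its lower side (tip at (130,132)), the handle released (knob at (290,418)) and the fish tin unmoved.

Run:
```python
from h import *
hold(1); ang(); print(observe()["ft_force"].round(1)); job_done()
```

```text
[ 0.4564 -0.1831  0.2485] r 0.1438 knob ang 0.378 sel -0.448 50.525
[-1.1  0.2  0.5]
the job is handed in; nothing more can be done
```

I flipped the direction tongue to lower, pressed the lid down with four driving swings of the handle plus one short confirming push, let go, and handed in at about 50.5 s. No verdict was given.

**Last checks**
- **Ratchet:** the tongue measured about -0.45 rad, on its lower side.
- **Handle:** it was at rest. The knob direction read 0.379, 0.387 and 0.378 rad over 1.7 s, which is camera noise.
- **Gripper:** it was clear of the press, with only noise-level force on the tool.
- **Surroundings:** the fish tin under the handle had not moved in the last picture. The other bystanders were not measured one by one.

**Lid home:** this is inferred from force and travel, because the arm hides the lid from the cameras.
- At the end the load rose by about 2.6 N per 10 mm, close to the 2.4 N expected of a fully home lid, and reached about 10 N at standstill.
- On release the handle sprang back about 0.19 rad. That means the foot was squeezed roughly 2.7 mm at the peak, well beyond what makes the lid slide and under the 3.6 mm crush limit. I could not read the squeeze directly.

**What went wrong or disagreed**
- **Missed flip:** the first pass, and a shorter repeat, went over the tongue without touching it. The wrist camera's depth showed the part-open pads about 34 mm above the stated tool tip; going 30 mm lower worked.
- **Cut-short return:** on the fourth swing the return stopped early on the force guard, most likely because the loaded handle was springing back. It did not affect the result.

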